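Screw the lens cap onto the marking head

TASK

Pick up the large ribbed window cap and set it upright on the threaded lens neck of the marking head. Unless it has already dropped into the thread, turn it backward (anticlockwise from above) under light pressure until the thread starts drop in, then screw it forward (clockwise) until it is fully home against its stop, and let go. Be gentle: do not force the thread at any time, and do not disturb the small cap.

Things in the scene. Friction and masses are not known exactly. Their poses are not given: they have to be found in the camera images.
- cap_mid (a point): Centre (16 mm above its open rim) of the large black ribbed cap, loose, standing open side down on the bench at the start. 58 mm outer diameter, 32 mm tall, wall 3.2 mm, closed top 4 mm thick with a clear window, 0.08 to 0.15 kg. z points up, to the closed top. It and the small cap may stand in either of two areas.
- cap_lugs (a point): Point on the cap's axis 4 mm above its open rim (12 mm below its centre): the level of the undersides of its four inner lugs. The lugs lie on the cap's x and y axes, 90 deg apart: round pins 4 mm thick reaching inward from the wall to 20.5 mm from the axis.
- small_cap_mid (a point): Centre (13 mm up) of a smaller black cap, 40 mm diameter, 26 mm tall, loose on the bench: not the one wanted, leave it.
- head: The marking head lying face up in its cradle, bolted to the bench: base plate 150 x 170 x 12 mm and a blue housing 104 (x) x 118 (y) mm whose top is 58 mm above the bench. Origin: centre of its underside, on the bench. The lens neck rises from the middle of the housing.
- neck (a point): Point on the vertical axis of the fixed aluminium lens neck, 76 mm above the bench: floor of the thread channel at its lower end. Neck: 49 mm diameter over the thread, 39 mm core, tapered nose (39 down to 26 mm) whose tip is 22 mm above this point. With the cap fully home its lug undersides are at this level (cap centre 12 mm above it, open rim 4 mm below it).
- slot_floor (a point): Point on the neck axis 3.5 mm above neck: floor level of the four open thread slots, 90 deg apart, each 30 deg wide. Right-hand thread: from each slot a channel 5.3 mm high runs clockwise (from above) under a ridge and falls 3.5 mm to a stop; 54 to 72 deg of clockwise turn from slot to stop. Which way the slots face differs each time and is not measured.
- ridge_top (a point): Point on the neck axis 11.5 mm above neck: level of the flat tops of the four ridges, each 54 deg long, clockwise next to a slot. Between a ridge's clockwise end and the next slot is a stop wall 6 deg wide, 3 mm higher. A cap set on the ridges jams on the walls if turned clockwise; turned anticlockwise (at most 90 deg) it drops 8 mm into the slots. It may also land on the walls or in the slots.
Not all that is in view belongs to the job. Leave any green look-alike of the part that bears cap_mid alone.

How it is judged:
By the outcome, as a careful person would: the job done as asked, in the order asked, and still so for the second after the job is handed in, with the robot touching nothing.
It also fails if it takes over 64 s, if anything falls off the work surface, if the arm or the gripper's body presses on something with over 40 N, if the wrist force passes 120 N, or if a joint passes its speed limit or range.

ROBOT

A 6-joint arm with a two-finger parallel gripper is mounted at the origin on the work surface. World frame = base frame: x ahead of the robot, y to its left, z up, the work surface at z = 0. Lengths are in m, angles in rad, forces in N, time in s.
With the tool pointing down it reaches from about 0.3 to 0.775 m from the base axis. Payload 14.6 kg.
Tool frame: the origin (TCP) lies at the very end of the fingers, on their centre line; the grasp point (between the pads) lies 19 mm behind it; x points along the fingers, z is the direction in which the jaws open and shut, and the axes are right-handed (so a half turn about x gives the same grasp; the last joint's range is limited). The gripper opens to 94 mm and grips with 3 to 60 N. Pads are 16 mm wide; open, the fingers measure 119 mm over their backs; the gripper's body (75 mm by 177 mm) begins 78 mm behind the grasp point.
Start: joints at [1.15, 0.3, 1.521, -0, 1.321, -0.067], TCP at [0.191, 0.516, 0.181] pointing down, gripper open.
Joint ranges: [-3.03, 3.03], [-0.79, 2.21], [0.23, 2.52], [-1.04, 4.18], [0, 3.07], [-2.55, 2.55]. Speed limits (rad/s): [2.22, 2.22, 2.57, 3.14, 3.14, 3.14].

INTERFACE

Orientations are given as [roll, pitch, yaw] about the fixed x, y, z axes, in that order (R = Rz(yaw) Ry(pitch) Rx(roll)).
In Python, from station import ctrl gives the robot as it stands. The module is installed in compiled form; this text tells all that it offers.
- The arm moves only by the tool servo_tool, never from a script. Its argument "motion" is one flat list of numbers, 4 for each row, row after row: the shift along the tool's x, y, z in mm, then the turn about the tool's x in degrees. In form: [dx, dy, dz, roll, dx, dy, dz, roll, ...]. A call has 1 to 20 rows; each row is the pose to reach, as a shift and turn from the pose commanded when the call began, along the tool's axes at that moment; what a row does not reach only later rows make up. A row lasts 1/8 s, in which the tool goes at most 62.5 mm and 10.7 degrees, less where a joint would pass 70% of its speed; a pose out of reach is approached as far as the arm can. A call with a gripper value outside its range is refused whole. "gripper" is the opening, from 0 (shut) to 1 (fully open), set as the call begins (left out, the last holds). The fingers move at their own pace and stop on an object; "force" is the grip in N (left out, the last holds). Time passes only in rows, so rows that repeat a pose let the fingers close. It gives the time, the measured TCP pose, the force and the opening at its end, in the units of the state.
- ctrl.get_obs(): the state, without advancing time (a new reading comes with each control period).
- ctrl.camera(name): name is "side" or "top" or "wrist"; returns a dict with "color" (420x560x3 uint8, red, green, blue), "z_map" (420x560 float32, m along the optical axis (not along the pixel's ray), 0 where there is no reading), "fx", "fy", "cx", "cy" (pixels), "rvec" (rotation vector, rad) and "tvec" (3), from world to camera coordinates, as OpenCV has them. Camera axes: x right, y down, z forward; pixel columns grow to the right and rows downward; lengths in m; the calibration is good to about 2 mm. A picture is of the moment at which its call begins.
- ctrl.hand_in(): hands the job in, once; it reports no verdict.
The state is a dict: "time_s": time; "qpos": joint angles; "joint_vel": joint speeds; "tau": joint torques, N m; "ee_pos": TCP position; "eef_rot": TCP orientation; "force": force on the tool from outside, world axes, zero at the start; "moment": the same for the moment, N m; "grip_width": finger opening in m.
Only numpy, scipy, OpenCV 4.12 (cv2) and the standard library are available. Lean on these libraries where they do the work, as an engineer would, in place of code of your own. Each camera call takes 0.05 s, during which the arm holds its last target.

## Working session

There is one attempt and no reset: what is moved stays moved. The work goes in short steps, Python scripts to look and compute and a tool call to move; the robot and the scene stay as the last step left them, time stands still between calls to the robot, and variables do not carry over. Pictures are saved under pics/ and viewed, and the job is handed in when it is done.

Besides the shell and the picture viewer there is one more tool, called after ">>>" by a JSON object that holds its "method" and its "body", one argument or row to a line. servo_tool: Moves the arm, as the interface text tells. Its arguments: {"type":"object","properties":{"motion":{"type":"array","items":{"type":"number"}},"gripper":{"type":"number"},"force":{"type":"number"}},"required":["motion"]}

```bash
mkdir -p pics; cat > h.py <<'E'
import numpy as np, cv2
from station import ctrl
def cam(n,name):
    c=ctrl.camera(n); cv2.imwrite(f'pics/{name}.png',c['color'][:,:,::-1]); np.savez(f'{name}.npz',**c); return c
def pts(c):
    z=c['z_map']; v,u=np.mgrid[:z.shape[0],:z.shape[1]]
    P=np.stack([(u-c['cx'])/c['fx']*z,(v-c['cy'])/c['fy']*z,z],-1)
    R=cv2.Rodrigues(np.array(c['rvec'],float))[0]
    W=(P-np.array(c['tvec']).ravel())@R
    W[z==0]=np.nan
    return W
E
python3 - <<'E'
from h import *
np.set_printoptions(precision=4,suppress=True)
print(ctrl.get_obs())
for n in ['top','side','wrist']:
    cam(n,n+'0')
E
```

```text
{'time_s': 0.0, 'qpos': array([ 1.1504,  0.3005,  1.5216,  0.    ,  1.3207, -0.0666]), 'joint_vel': array([ 0.0014, -0.0013,  0.0008, -0.0015,  0.0001, -0.0025]), 'tau': array([ -0.0001, -53.1809, -35.2737,   0.0709,   0.0245,  -0.    ]), 'ee_pos': array([0.1904, 0.5157, 0.18  ]), 'eef_rot': array([ 3.0666,  1.5696, -1.9995]), 'force': array([ 0.4081, -0.4487,  0.1221]), 'moment': array([ 0.0066, -0.0348,  0.0103]), 'grip_width': 0.09353921095214458}
```

View pics/top0.png

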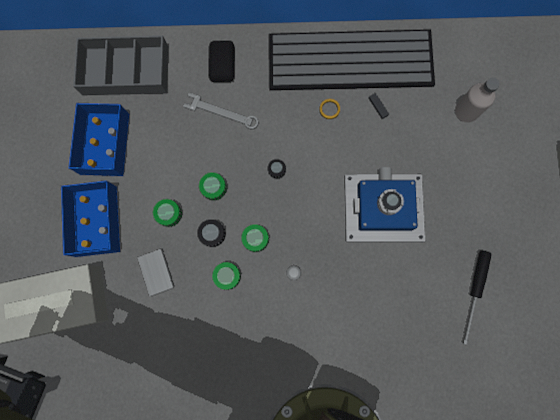

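View pics/side0.png

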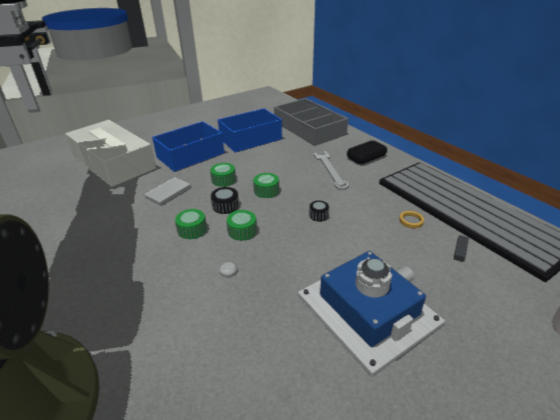

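View pics/wrist0.png

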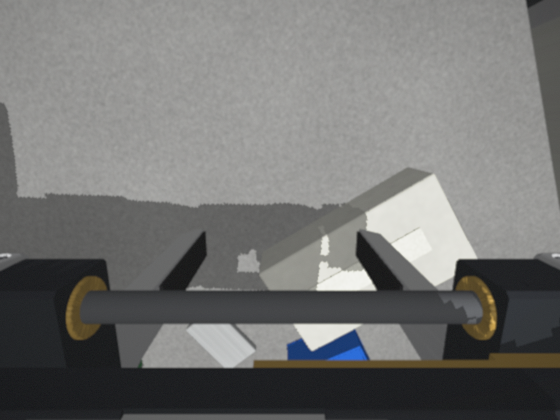

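The top view shows the large black cap at (211,233), ringed by four green look-alikes. The small cap is at (277,169) and the neck at (391,203). I'll measure these next.

```bash
cat > m.py <<'E'
from h import *
from scipy.optimize import least_squares
np.set_printoptions(precision=4,suppress=True)
def fit(xy,r=None):
    # outline: convex hull min circle
    c,rr=cv2.minEnclosingCircle(xy.astype(np.float32)*1000); return np.array(c)/1000,rr
for n in ['top','side']:
    c=dict(np.load(n+'0.npz')); W=pts(c); col=c['color'].astype(int)
    R=cv2.Rodrigues(c['rvec'])[0]; print(n,'campos',-R.T@c['tvec'].ravel())
    z=W[...,2]
    ref=(W[...,0]>0.1)
    print('bench z med',np.nanmedian(z))
    m=(z>0.02)&(z<0.05)&(np.abs(W[...,0])<1)
    k,lab,st,ce=cv2.connectedComponentsWithStats(m.astype(np.uint8))
    for i in range(1,k):
        if st[i,4]<40: continue
        w=W[lab==i]; t=w[:,2]>np.percentile(w[:,2],60)-0.002
        cc,rr=fit(w[t][:,:2])
        print(ce[i].round(),st[i,4],'med z',np.percentile(w[:,2],[50,90]),'top circ',cc,rr,'mean',w[t].mean(0),col[lab==i].mean(0).round())
    for lo,hi in [(0.05,0.065),(0.0855,0.0925),(0.094,0.102)]:
        m=(z>lo)&(z<hi); k,lab,st,ce=cv2.connectedComponentsWithStats(m.astype(np.uint8))
        for i in range(1,k):
            if st[i,4]<30: continue
            w=W[lab==i]; 
            if w[:,0].min()<0.2 : continue
            print('head',lo,ce[i].round(),st[i,4],np.median(w,0),fit(w[:,:2]), cv2.minAreaRect((w[:,:2]*1000).astype(np.float32)))
E
python3 m.py
```

```text
top campos [0.3146 0.0602 1.0682]
bench z med 0.001280384201327145
[118.  63.] 1995 med z [0.037  0.0478] top circ [0.839  0.4495] 115.8463134765625 mean [0.8414 0.4539 0.0443] [52. 54. 56.]
[221.  60.] 981 med z [0.0296 0.0327] top circ [0.8487 0.2224] 50.55254364013672 mean [0.8488 0.2203 0.0308] [27. 27. 29.]
[465. 112.] 172 med z [0.0346 0.0473] top circ [ 0.7169 -0.3354] 27.15175437927246 mean [ 0.7059 -0.3235  0.0432] [73. 71. 71.]
[ 85. 128.] 547 med z [0.0364 0.0472] top circ [0.6633 0.4949] 82.89535522460938 mean [0.6861 0.5228 0.0434] [14. 32. 64.]
[113. 149.] 465 med z [0.0351 0.0477] top circ [0.6601 0.4888] 88.9295883178711 mean [0.6374 0.4552 0.0433] [14. 32. 64.]
[276. 167.] 254 med z [0.027  0.0293] top circ [0.59   0.0939] 19.569271087646484 mean [0.5895 0.0942 0.0277] [62. 66. 68.]
[385. 173.] 155 med z [0.0455 0.0483] top circ [ 0.5678 -0.1402] 15.850449562072754 mean [ 0.5676 -0.1411  0.047 ] [105. 107. 109.]
[212. 185.] 562 med z [0.0329 0.0355] top circ [0.5519 0.2362] 29.29166603088379 mean [0.5512 0.2359 0.0338] [ 58. 121.  79.]
[108. 223.] 422 med z [0.0352 0
[... 9959 characters left out ...]
4884033203) ((748.71044921875, 1753.102783203125), (22.757797241210938, 77.53054809570312), 66.70929718017578)
head 0.094 [93. 45.] 153 [0.4706 1.4629 0.0981] (array([0.4949, 1.5532]), 154.1549072265625) ((486.2416687011719, 1492.306884765625), (125.4598159790039, 308.3003845214844), 81.90987396240234)
head 0.094 [189.  52.] 30 [0.7593 1.1131 0.0975] (array([0.7613, 1.1289]), 29.23797035217285) ((755.0924682617188, 1120.57470703125), (34.430076599121094, 57.58429718017578), 51.135986328125)
head 0.094 [376. 267.] 322 [ 0.4959 -0.1442  0.0983] (array([ 0.4991, -0.1421]), 17.799205780029297) ((498.0594482421875, -142.80654907226562), (30.704002380371094, 34.021522521972656), 40.35972595214844)
```

```bash
cat > g.py <<'E'
import sys
from h import *
from scipy.spatial.transform import Rotation as Ro
np.set_printoptions(precision=4,suppress=True)
o=ctrl.get_obs(); R=Ro.from_euler('xyz',o['eef_rot']).as_matrix()
print('t',o['time_s'],'p',o['ee_pos'],'F',o['force'],'M',o['moment'],'w',o['grip_width'])
print('q deg',np.degrees(o['qpos']),'jaw az',np.degrees(np.arctan2(R[1,2],R[0,2])),'tilt',R[:,0])
for a in sys.argv[1:]:
    t=np.array([float(x) for x in a.split(',')]); print(a,'tool shift mm',R.T@(t-o['ee_pos'])*1000)
E
python3 g.py .4475,.237,.15 .4475,.237,.003
```

```text
t 0.15 p [0.1905 0.5158 0.1801] F [0.5023 0.2415 0.2012] M [0.0152 0.0252 0.0505] w 0.09432410129703717
q deg [65.9129 17.2089 87.1692 -0.0027 75.6689 -3.816 ] jaw az 69.72959770969554 tilt [-0.0003 -0.0008 -1.    ]
.4475,.237,.15 tool shift mm [  30.2712 -337.6659 -172.4216]
.4475,.237,.003 tool shift mm [ 177.2711 -337.6673 -172.3007]
```

>>> {"method": "servo_tool", "body": {
  "motion": [2,-17,-9,-3,5,-50,-26,-9,8,-90,-46,-16,12,-135,-69,-24,15,-180,-92,-32,20,-225,-115,-40,24,-268,-137,-48,27,-302,-154,-54,29,-326,-166,-58,30,-337.7,-172.4,-60,30,-337.7,-172.4,-60,30,-337.7,-172.4,-60],
  "gripper": 1
}}

```text
time_s: 1.65
ee_pos: [0.4472, 0.2376, 0.1505]
eef_rot: [0.86, 1.571, 3.124]
force: [0.4, 0.1, 1.1]
grip_width: 0.0939
```

```bash
python3 g.py .4475,.237,.15 .4475,.237,.003; python3 -c "
from h import *
cam('wrist','w1')"
```

```text
t 1.65 p [0.4472 0.2376 0.1505] F [0.3986 0.1296 1.0881] M [0.0766 0.0211 0.0071] w 0.09394202179729733
q deg [  23.8308   13.2263   96.2975    0.0062   70.4889 -105.8695] jaw az 129.69824601593618 tilt [-0.0002  0.     -1.    ]
.4475,.237,.15 tool shift mm [ 0.5103  0.164  -0.6217]
.4475,.237,.003 tool shift mm [147.5103   0.1368  -0.6451]
```

View pics/w1.png

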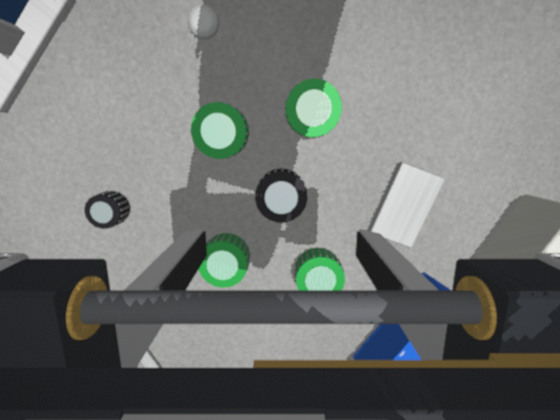

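The black cap is at (281,196), centred between the fingers, and the jaw line misses the green ones. I'll check its position with the wrist camera's depth.

```bash
python3 - <<'E'
from h import *
c=dict(np.load('w1.npz')); W=pts(c); 
sel=np.zeros(W.shape[:2],bool); sel[150:240,245:320]=1
m=sel&(W[...,2]>0.029)&(W[...,2]<0.045)
w=W[m]; print(len(w),np.percentile(w[:,2],[10,50,90]),cv2.minEnclosingCircle((w[:,:2]*1000).astype(np.float32)),np.median(w,0))
R=cv2.Rodrigues(c['rvec'])[0]; print(-R.T@c['tvec'].ravel())
E
```

```text
2124 [0.03130286 0.03223319 0.03322655] ((448.7733459472656, 237.4601593017578), 28.735464096069336) [0.44836718 0.23696952 0.03223319]
[0.39706933 0.19525785 0.35449895]
```

>>> {"method": "servo_tool", "body": {
  "motion": [15,0,-1,0,40,0,-1,0,70,-0.3,-1,0,100,-0.3,-1,0,125,-0.3,-1,0,138,-0.3,-1,0,144,-0.3,-1,0,147,-0.3,-1,0,147,-0.3,-1,0]
}}

```text
time_s: 2.82
ee_pos: [0.4487, 0.2368, 0.004]
eef_rot: [-1.863, 1.57, 0.401]
force: [-0.5, 0.2, 0.2]
grip_width: 0.0942
```

>>> {"method": "servo_tool", "body": {
  "motion": [0,0,0,0,0,0,0,0,0,0,0,0,0,0,0,0,0,0,0,0,0,0,0,0],
  "gripper": 0.4,
  "force": 25
}}

```text
time_s: 3.58
ee_pos: [0.4485, 0.2367, 0.0036]
eef_rot: [-1.306, 1.571, 0.959]
force: [-0.1, -0.6, 1.1]
grip_width: 0.057
```

```bash
python3 g.py
```

```text
t 3.575 p [0.4485 0.2367 0.0036] F [-0.1377 -0.5579  1.0822] M [ 0.2001  0.1961 -0.0072] w 0.05702657824481362
q deg [  23.6794   24.782   103.1252    0.0014   52.091  -106.0513] jaw az 129.7298675431306 tilt [ 0.  0. -1.]
```

>>> {"method": "servo_tool", "body": {
  "motion": [-2,0,0,0,-8,0,0,0,-20,0,0,0,-45,0,0,0,-75,0,0,0,-105,0,0,0,-125,0,0,0,-136,0,0,0,-140,0,0,0,-140,0,0,0,-140,0,0,0]
}}

```text
time_s: 4.95
ee_pos: [0.4482, 0.2365, 0.1428]
eef_rot: [1.311, 1.57, -2.708]
force: [-0.9, 0.8, -1.3]
grip_width: 0.0568
```

```bash
python3 g.py .499,-.1408,.144; python3 -c "
from h import *
cam('wrist','w2');cam('side','s2')"
```

```text
t 4.95 p [0.4482 0.2365 0.1428] F [-0.9448  0.8471 -1.2714] M [0.0863 0.0218 0.0215] w 0.05679976004567933
q deg [  23.6791   13.7593   96.717    -0.0016   69.5948 -106.052 ] jaw az 129.73162438260456 tilt [-0.0011 -0.0005 -1.    ]
.499,-.1408,.144 tool shift mm [  -1.0288  202.1003 -322.6395]
```

View pics/w2.png

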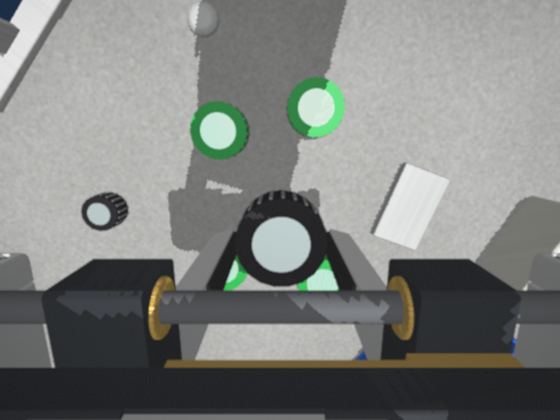

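View pics/s2.png

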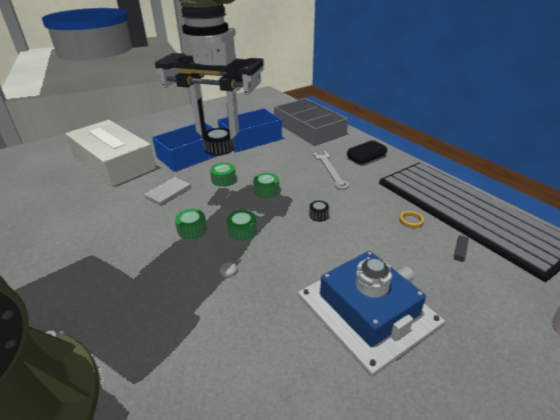

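The cap is held upright in the jaws, at (281,245) in the wrist view. Next I'll measure its offset from the TCP.

```bash
python3 - <<'E'
from h import *
np.set_printoptions(precision=4,suppress=True)
c=dict(np.load('w2.npz')); W=pts(c); col=c['color'].astype(int)
sel=np.zeros(W.shape[:2],bool); sel[180:290,225:340]=1
z=W[...,2]
m=sel&(z>0.165)&(z<0.180)
w=W[m]; print(len(w),np.percentile(w[:,2],[5,50,95]),cv2.minEnclosingCircle((w[:,:2]*1000).astype(np.float32)))
win=m&(col.min(-1)>110); w=W[win]; print(len(w),cv2.minEnclosingCircle((w[:,:2]*1000).astype(np.float32)),w.mean(0))
(e)=cv2.fitEllipse(max(cv2.findContours(win.astype(np.uint8),0,1)[0],key=len)); print(e)
zz=np.median(w[:,2]); R=cv2.Rodrigues(c['rvec'])[0]; o=-R.T@c['tvec'].ravel()
u,v=e[0]; d=R.T@np.array([(u-c['cx'])/c['fx'],(v-c['cy'])/c['fy'],1]); print(o+d*(zz-o[2])/d[2])
E
```

```text
6826 [0.1701 0.1714 0.1728] ((443.927734375, 232.80223083496094), 34.61836242675781)
2739 ((443.927734375, 232.80223083496094), 34.61836242675781) [0.4488 0.2362 0.1719]
((280.84649658203125, 244.25071716308594), (55.18061447143555, 58.22181701660156), 89.11087036132812)
[0.4486 0.236  0.1718]
```

```bash
python3 g.py .510,-.206,.144
```

```text
t 5.05 p [0.4483 0.2365 0.143 ] F [ 0.1979  0.4782 -0.6365] M [ 0.0402 -0.0166  0.0169] w 0.057162782475529694
q deg [  23.676    13.7532   96.704    -0.0023   69.602  -106.0533] jaw az 129.73006742772003 tilt [-0.0009 -0.0004 -1.    ]
.510,-.206,.144 tool shift mm [  -0.8807  235.3783 -379.7657]
```

>>> {"method": "servo_tool", "body": {
  "motion": [-1,6,-10,4,-1,20,-32,12,-1,40,-64,22,-1,62,-100,32,-1,86,-138,42,-1,110,-177,52,-1,134,-216,62,-1,158,-255,72,-1,182,-293,82,-1,203,-328,92,-1,219,-354,101,-1,229,-370,109,-1,234,-377,115,-1,235.4,-379.8,119,-1,235.4,-379.8,120,-1,235.4,-379.8,120,-1,235.4,-379.8,120]
}}

```text
time_s: 7.18
ee_pos: [0.5102, -0.2057, 0.1446]
eef_rot: [-2.251, 1.571, -2.08]
force: [-0.2, 0.1, -1.9]
grip_width: 0.0568
```

```bash
python3 g.py; cat > n.py <<'E'
import sys
from h import *
np.set_printoptions(precision=4,suppress=True)
f=sys.argv[1]
c=dict(np.load(f+'.npz')); W=pts(c); z=W[...,2]
R=cv2.Rodrigues(c['rvec'])[0]; print('cam',-R.T@c['tvec'].ravel())
d=np.hypot(W[...,0]-.499,W[...,1]+.141)
from scipy.optimize import least_squares
for lo,hi,rr in [(.095,.102,13),(.084,.0895,24.5),(.0885,.093,24.5)]:
    m=(d<.03)&(z>lo)&(z<hi); w=W[m]; print(lo,len(w),np.median(w,0),cv2.minEnclosingCircle((w[:,:2]*1000).astype(np.float32)))
m=(d<.09)&(z>.054)&(z<.062); w=W[m]; print('housing',cv2.minAreaRect((w[:,:2]*1000).astype(np.float32)))
# angular height profile in ring 21-24.5mm
cx,cy=(.4993,-.141)
r=np.hypot(W[...,0]-cx,W[...,1]-cy)*1e3; a=np.degrees(np.arctan2(W[...,1]-cy,W[...,0]-cx))%360
for k in range(0,360,6):
    q=(r>20.5)&(r<24)&(a>=k)&(a<k+6)&(z>.06)
    print(k, (np.median(z[q])*1000).round(1) if q.sum()>3 else None, q.sum(), end='; ')
E
python3 -c "
from h import *
c=cam('wrist','w3')"; python3 n.py w3
```

```text
t 7.175 p [ 0.5102 -0.2057  0.1446] F [-0.218   0.0925 -1.9279] M [-0.081   0.0344  0.0117] w 0.056756738754261224
q deg [-25.7766  19.003   89.6944  -0.0027  71.3028 -35.5757] jaw az 9.799941195658834 tilt [-0. -0. -1.]
cam [ 0.4996 -0.1406  0.3485]
0.095 1213 [ 0.4996 -0.1413  0.098 ] ((499.6016540527344, -141.3617401123047), 17.056087493896484)
0.084 598 [ 0.4995 -0.1407  0.0874] ((499.7752990722656, -141.5160675048828), 24.64638328552246)
0.0885 326 [ 0.4994 -0.1386  0.0918] ((499.8368835449219, -141.5090789794922), 24.435394287109375)
housing ((499.79736328125, -141.54820251464844), (117.8479995727539, 103.84154510498047), 89.1726303100586)
0 87.3 13; 6 86.8 9; 12 87.8 12; 18 87.1 13; 24 87.3 12; 30 87.3 13; 36 79.0 10; 42 79.4 12; 48 79.8 10; 54 79.5 12; 60 79.2 12; 66 90.8 13; 72 87.5 12; 78 87.4 13; 84 87.3 13; 90 87.5 12; 96 87.2 12; 102 87.5 10; 108 87.3 13; 114 87.2 11; 120 87.5 13; 126 79.5 11; 132 79.3 11; 138 79.3 12; 144 80.0 9; 150 79.2 11; 156 90.9 12; 162 87.5 10; 168 87.8 11; 174 87.5 12; 180 87.0 12; 186 87.2 12; 192 87.7 10; 198 87.4 12; 204 87.2 10; 210 87.7 12; 216 86.2 9; 222 79.3 11; 228 79.1 10; 234 79.3 12; 240 80.0 11; 246 90.1 11; 252 88.1 11; 258 87.2 11; 264 86.9 11; 270 87.5 12; 276 87.0 8; 282 87.8 12; 288 87.4 12; 294 87.6 12; 300 87.2 10; 306 80.0 10; 312 79.5 9; 318 80.0 7; 324 79.5 10; 330 79.9 10; 336 90.3 10; 342 87.5 12; 348 87.2 11; 354 87.2 12;
```

View pics/w3.png

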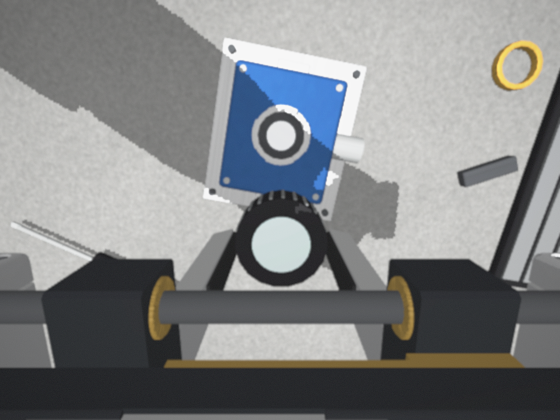

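The neck reads cleanly at about (0.4997,-0.1415). The slots are at azimuth 36–66° (repeating every 90°) at 79.5 mm, the ridges are at 87.5 mm and the walls at 90.5 mm, all matching the spec. Now I'll move above the neck.

```bash
python3 g.py .4996,-.1413,.144
```

```text
t 7.225 p [ 0.5102 -0.2058  0.1445] F [ 0.0089 -0.5294 -0.7434] M [-0.0589  0.0661  0.0046] w 0.05674969670810956
q deg [-25.7776  19.0027  89.6948  -0.0032  71.3045 -35.565 ] jaw az 9.788375437236438 tilt [-0.0001 -0.     -1.    ]
.4996,-.1413,.144 tool shift mm [ 0.5484 65.315   0.5368]
```

>>> {"method": "servo_tool", "body": {
  "motion": [0,8,0,0,0,24,0.2,0,0,42,0.3,0,0,56,0.5,0,0,63,0.5,0,0,65.3,0.5,0,10,65.3,0.5,0,20,65.3,0.5,0,28,65.3,0.5,0,30,65.3,0.5,0,30,65.3,0.5,0,30,65.3,0.5,0]
}}

```text
time_s: 8.72
ee_pos: [0.4998, -0.1416, 0.1149]
eef_rot: [-0.537, 1.57, -0.368]
force: [0.3, 1.1, -1.4]
grip_width: 0.0569
```

```bash
python3 g.py .4996,-.1413,.090;python3 -c "
from h import *
c=cam('side','s4');c=cam('wrist','w4')
cv2.imwrite('pics/s4z.png',cv2.resize(cv2.imread('pics/s4.png')[180:360,280:480],None,fx=3,fy=3))"
```

```text
t 8.725 p [ 0.4998 -0.1416  0.1149] F [ 0.3356  1.1276 -1.4066] M [-0.0879  0.0818  0.0319] w 0.05691675897758997
q deg [-19.8563  17.0256  96.5436  -0.0008  66.396  -29.5799] jaw az 9.72384488269573 tilt [ 0.0006 -0.0002 -1.    ]
.4996,-.1413,.090 tool shift mm [24.8501  0.3334 -0.1814]
```

View pics/s4z.png

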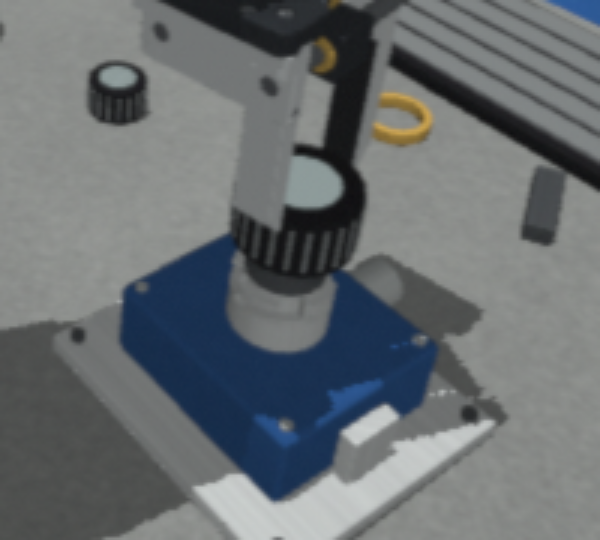

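>>> {"method": "servo_tool", "body": {
  "motion": [5,0.2,0,0,10,0.2,0,0,14,0.2,0,0,17,0.2,0,0,19,0.2,0,0,20,0.2,0,0,20,0.2,0,0]
}}

```text
time_s: 9.7
ee_pos: [0.4996, -0.1413, 0.0946]
eef_rot: [-0.874, 1.571, -0.704]
force: [-0.6, 0.0, -0.6]
grip_width: 0.0566
```

>>> {"method": "servo_tool", "body": {
  "motion": [1,0,0,0,2,0,0,0,3,0,0,0,3.5,0,0,0,4,0,0,0,4,0,0,0]
}}

```text
time_s: 10.45
ee_pos: [0.4996, -0.1413, 0.0905]
eef_rot: [2.635, 1.571, 2.805]
force: [-0.0, -0.9, -0.4]
grip_width: 0.0563
```

```bash
python3 g.py .4996,-.1413,.087
```

```text
t 10.45 p [ 0.4996 -0.1413  0.0905] F [-0.025  -0.9045 -0.4132] M [-0.0988  0.014   0.0497] w 0.05632577457591842
q deg [-19.8323  18.7112  97.8852  -0.      63.4055 -29.5614] jaw az 9.729139428854268 tilt [-0.  0. -1.]
.4996,-.1413,.087 tool shift mm [ 3.5265 -0.0179 -0.0117]
```

>>> {"method": "servo_tool", "body": {
  "motion": [0.5,0,0,0,1,0,0,0,1.5,0,0,0,2,0,0,0,2,0,0,0]
}}

```text
time_s: 11.08
ee_pos: [0.4996, -0.1413, 0.0885]
eef_rot: [2.503, 1.571, 2.673]
force: [0.7, -0.4, -1.3]
grip_width: 0.0566
```

>>> {"method": "servo_tool", "body": {
  "motion": [0.4,0,0,0,0.8,0,0,0,1.2,0,0,0,1.2,0,0,0]
}}

```text
time_s: 11.58
ee_pos: [0.4996, -0.1413, 0.0873]
eef_rot: [3.118, 1.571, -2.995]
force: [0.0, 0.2, -1.0]
grip_width: 0.0566
```

>>> {"method": "servo_tool", "body": {
  "motion": [0.4,0,0,0,0.8,0,0,0,0.8,0,0,0]
}}

```text
time_s: 11.95
ee_pos: [0.4996, -0.1413, 0.0865]
eef_rot: [2.764, 1.571, 2.933]
force: [0.3, -0.0, -1.2]
grip_width: 0.0568
```

>>> {"method": "servo_tool", "body": {
  "motion": [0.3,0,0,0,0.6,0,0,0,0.6,0,0,0]
}}

```text
time_s: 12.32
ee_pos: [0.4996, -0.1413, 0.0859]
eef_rot: [2.798, 1.571, 2.968]
force: [-0.6, 0.0, -1.6]
grip_width: 0.0568
```

>>> {"method": "servo_tool", "body": {
  "motion": [0.4,0,0,0,0.8,0,0,0,0.8,0,0,0]
}}

```text
time_s: 12.7
ee_pos: [0.4996, -0.1413, 0.0851]
eef_rot: [2.852, 1.571, 3.022]
force: [-0.1, -0.1, -1.7]
grip_width: 0.0564
```

>>> {"method": "servo_tool", "body": {
  "motion": [0.4,0,0,0,0.8,0,0,0,0.8,0,0,0]
}}

```text
time_s: 13.08
ee_pos: [0.4996, -0.1413, 0.0843]
eef_rot: [2.691, 1.571, 2.86]
force: [-0.3, 0.1, -0.8]
grip_width: 0.0568
```

```bash
python3 g.py;python3 -c "
from h import *
c=cam('side','s5');c=cam('wrist','w5')
cv2.imwrite('pics/s5z.png',cv2.resize(cv2.imread('pics/s5.png')[200:340,300:460],None,fx=4,fy=4))
W=pts(c);z=W[...,2];m=np.hypot(W[...,0]-.4996,W[...,1]+.1413)<.015;print(np.median(z[m]))"
```

```text
t 13.075 p [ 0.4996 -0.1413  0.0843] F [-0.3395  0.0512 -0.757 ] M [-0.0964  0.0463  0.0072] w 0.05684251954509083
q deg [-19.8315  19.1731  98.1986  -0.0006  62.6367 -29.5602] jaw az 9.72898947559072 tilt [-0.0001  0.     -1.    ]
0.1132259900213434
```

View pics/s5z.png

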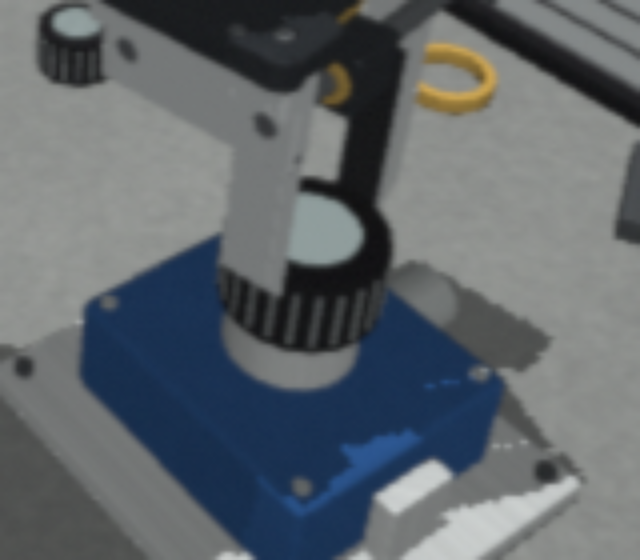

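Cap top is at 113.2 mm, so the lugs are at about 85.2 mm. That is below the ridge tops with no contact force, so it landed directly over the slots. I'll keep descending to the slot floor.

>>> {"method": "servo_tool", "body": {
  "motion": [0.6,0,0,0,1.2,0,0,0,1.8,0,0,0,2.4,0,0,0,3,0,0,0,3,0,0,0]
}}

```text
time_s: 13.92
ee_pos: [0.4996, -0.1413, 0.0813]
eef_rot: [-2.359, 1.571, -2.189]
force: [-0.1, 0.1, -1.3]
grip_width: 0.0566
```

>>> {"method": "servo_tool", "body": {
  "motion": [0.4,0,0,0,0.8,0,0,0,0.8,0,0,0]
}}

```text
time_s: 14.3
ee_pos: [0.4996, -0.1413, 0.0805]
eef_rot: [2.844, 1.571, 3.014]
force: [0.7, -0.6, -0.8]
grip_width: 0.0568
```

>>> {"method": "servo_tool", "body": {
  "motion": [0.4,0,0,0,0.7,0,0,0,0.7,0,0,0]
}}

```text
time_s: 14.68
ee_pos: [0.4996, -0.1413, 0.0798]
eef_rot: [1.738, 1.571, 1.908]
force: [-0.6, 0.1, -1.5]
grip_width: 0.0564
```

>>> {"method": "servo_tool", "body": {
  "motion": [0.3,0,0,0,0.5,0,0,0,0.5,0,0,0]
}}

```text
time_s: 15.05
ee_pos: [0.4996, -0.1413, 0.0793]
eef_rot: [2.146, 1.571, 2.316]
force: [0.4, 0.2, -1.4]
grip_width: 0.0567
```

>>> {"method": "servo_tool", "body": {
  "motion": [0.3,0,0,0,0.5,0,0,0,0.5,0,0,0]
}}

```text
time_s: 15.42
ee_pos: [0.4997, -0.1413, 0.079]
eef_rot: [-0.591, 1.571, -0.421]
force: [-0.3, 0.2, 1.9]
grip_width: 0.0569
```

Contact on the slot floor at TCP 0.0790 with about 3 N. Now I'll turn clockwise (positive roll) in small steps, following the channel down.

>>> {"method": "servo_tool", "body": {
  "motion": [0,0,0,2,0,0,0,4,0,0,0,6,0,0,0,6]
}}

```text
time_s: 15.92
ee_pos: [0.4997, -0.1413, 0.0789]
eef_rot: [-0.298, 1.571, -0.234]
force: [-0.1, -0.9, 2.3]
grip_width: 0.0565
```

```bash
python3 g.py
```

```text
t 15.925 p [ 0.4997 -0.1413  0.0789] F [-0.1387 -0.9231  2.3187] M [-0.1406  0.0065 -0.0186] w 0.056481031252617005
q deg [-19.8348  19.5778  98.4515   0.002   61.9551 -23.5148] jaw az 3.6791398991792112 tilt [ 0.0003 -0.0001 -1.    ]
```

>>> {"method": "servo_tool", "body": {
  "motion": [0,0,0,3,0,0,0,6,0,0,0,6]
}}

```text
time_s: 16.3
ee_pos: [0.4997, -0.1413, 0.0789]
eef_rot: [-0.156, 1.571, -0.195]
force: [0.6, 0.2, 1.6]
grip_width: 0.0569
```

>>> {"method": "servo_tool", "body": {
  "motion": [0,0,0,3,0,0,0,6,0,0,0,6]
}}

```text
time_s: 16.68
ee_pos: [0.4994, -0.1412, 0.0786]
eef_rot: [2.956, 1.57, 2.813]
force: [0.9, 0.8, 0.0]
grip_width: 0.0566
```

```bash
python3 g.py
```

```text
t 16.675 p [ 0.4994 -0.1412  0.0786] F [0.9194 0.8027 0.0327] M [-0.05    0.1014 -0.0459] w 0.0565851381791593
q deg [-19.8301  19.596   98.474   -0.0006  61.9602 -11.6448] jaw az -8.184996836325569 tilt [-0.0005  0.0002 -1.    ]
```

>>> {"method": "servo_tool", "body": {
  "motion": [0.3,0,0,3,0.5,0,0,6,0.5,0,0,6]
}}

```text
time_s: 17.05
ee_pos: [0.4995, -0.1412, 0.0782]
eef_rot: [3.007, 1.57, 2.76]
force: [-0.5, 0.7, 0.1]
grip_width: 0.0564
```

>>> {"method": "servo_tool", "body": {
  "motion": [0.2,0,0,3,0.4,0,0,6,0.4,0,0,6]
}}

```text
time_s: 17.42
ee_pos: [0.4995, -0.1412, 0.0778]
eef_rot: [-3.016, 1.57, 2.916]
force: [0.3, -0.8, -0.4]
grip_width: 0.0567
```

```bash
python3 g.py
```

```text
t 17.425 p [ 0.4995 -0.1412  0.0778] F [ 0.269  -0.7603 -0.4339] M [-0.0603  0.0834  0.0181] w 0.05668687693342003
q deg [-19.8323  19.6597  98.5128  -0.003   61.849    0.3076] jaw az -20.138510710778508 tilt [-0.0004  0.0001 -1.    ]
```

>>> {"method": "servo_tool", "body": {
  "motion": [0.25,0,0,3,0.5,0,0,6,0.5,0,0,6]
}}

```text
time_s: 17.8
ee_pos: [0.4995, -0.1413, 0.0774]
eef_rot: [-2.873, 1.571, 2.954]
force: [-0.2, 0.3, -0.2]
grip_width: 0.0568
```

>>> {"method": "servo_tool", "body": {
  "motion": [0.25,0,0,3,0.5,0,0,6,0.5,0,0,6]
}}

```text
time_s: 18.18
ee_pos: [0.4996, -0.1413, 0.0769]
eef_rot: [-2.854, 1.571, 2.869]
force: [1.0, 0.2, -0.5]
grip_width: 0.0564
```

```bash
python3 g.py
```

```text
t 18.175 p [ 0.4996 -0.1413  0.0769] F [ 1.0342  0.2057 -0.5229] M [-0.0496  0.1612  0.0451] w 0.05639004416192664
q deg [-19.8312  19.7306  98.5533  -0.0008  61.7261  12.2948] jaw az -32.12557570995037 tilt [-0.0002  0.     -1.    ]
```

>>> {"method": "servo_tool", "body": {
  "motion": [0.2,0,0,3,0.4,0,0,6,0.4,0,0,6]
}}

```text
time_s: 18.55
ee_pos: [0.4995, -0.1413, 0.0765]
eef_rot: [-2.727, 1.571, 2.891]
force: [0.6, 0.2, -1.2]
grip_width: 0.057
```

```bash
python3 g.py
```

```text
t 18.55 p [ 0.4995 -0.1413  0.0765] F [ 0.6411  0.2409 -1.1631] M [-0.0333  0.1022 -0.0085] w 0.0569802247140593
q deg [-19.833   19.7616  98.5715  -0.0012  61.6783  18.2908] jaw az -38.12321485222721 tilt [-0.0002  0.     -1.    ]
```

>>> {"method": "servo_tool", "body": {
  "motion": [0.2,0,0,3,0.4,0,0,6,0.4,0,0,6]
}}

```text
time_s: 18.92
ee_pos: [0.4996, -0.1413, 0.0761]
eef_rot: [-2.734, 1.571, 2.779]
force: [0.1, -0.6, -0.1]
grip_width: 0.0569
```

```bash
python3 g.py
```

```text
t 18.925 p [ 0.4996 -0.1413  0.0761] F [ 0.1028 -0.5855 -0.1209] M [-0.0734  0.1327  0.0255] w 0.05692948696250055
q deg [-19.8326  19.7907  98.5891   0.0001  61.6271  24.289 ] jaw az -44.121621509980905 tilt [-0.0001  0.     -1.    ]
```

>>> {"method": "servo_tool", "body": {
  "motion": [0.1,0,0,1.5,0.2,0,0,3,0.2,0,0,3]
}}

```text
time_s: 19.3
ee_pos: [0.4996, -0.1413, 0.0759]
eef_rot: [-2.224, 1.571, -3.049]
force: [-0.2, 0.2, -1.1]
grip_width: 0.0572
```

```bash
python3 g.py
```

```text
t 19.3 p [ 0.4996 -0.1413  0.0759] F [-0.1976  0.2121 -1.0569] M [-0.0237  0.1533  0.0206] w 0.05716357103197132
q deg [-19.8342  19.8053  98.597   -0.0013  61.6001  27.4395] jaw az -47.273109618710734 tilt [-0. -0. -1.]
```

>>> {"method": "servo_tool", "body": {
  "motion": [0.1,0,0,1.5,0.2,0,0,3,0.2,0,0,3]
}}

```text
time_s: 19.68
ee_pos: [0.4996, -0.1413, 0.0758]
eef_rot: [0.263, 1.571, -0.615]
force: [-1.1, 0.1, -0.9]
grip_width: 0.0565
```

```bash
python3 g.py
```

```text
t 19.675 p [ 0.4996 -0.1413  0.0758] F [-1.0707  0.1065 -0.9131] M [-0.0654  0.1421 -0.0144] w 0.056516673576249093
q deg [-19.8313  19.8191  98.6055  -0.0005  61.5737  30.4686] jaw az -50.2997068737323 tilt [ 0. -0. -1.]
```

>>> {"method": "servo_tool", "body": {
  "motion": [0.1,0,0,1.5,0.2,0,0,3,0.2,0,0,3]
}}

```text
time_s: 20.05
ee_pos: [0.4995, -0.1413, 0.0756]
eef_rot: [-2.462, 1.571, 2.891]
force: [-1.2, 0.4, 0.6]
grip_width: 0.057
```

```bash
python3 g.py
```

```text
t 20.05 p [ 0.4995 -0.1413  0.0756] F [-1.2152  0.4158  0.6173] M [ 0.0423  0.4253 -0.0249] w 0.05695689989086434
q deg [-19.8333  19.8306  98.6193  -0.0017  61.5659  33.4688] jaw az -53.30129169758328 tilt [-0.0003  0.0001 -1.    ]
```

>>> {"method": "servo_tool", "body": {
  "motion": [0.1,0,0,1.5,0.1,0,0,3,0.1,0,0,3]
}}

```text
time_s: 20.42
ee_pos: [0.4992, -0.1412, 0.0755]
eef_rot: [-2.236, 1.57, 3.064]
force: [-5.5, 0.8, 4.1]
grip_width: 0.0565
```

```bash
python3 g.py
```

```text
t 20.425 p [ 0.4992 -0.1412  0.0755] F [-5.522   0.789   4.0907] M [0.2381 1.2481 0.4002] w 0.056454098289474404
q deg [-19.8323  19.8259  98.6362  -0.0182  61.5961  36.4983] jaw az -56.32189982304138 tilt [-0.0011  0.0001 -1.    ]
```

The stop seems to be reached: Mz +0.4, with some side load. I'll relieve the side load, then seat it with a small extra turn.

>>> {"method": "servo_tool", "body": {
  "motion": [0,-0.3,-0.2,0,0,-0.3,-0.2,0]
}}

```text
time_s: 20.68
ee_pos: [0.4991, -0.1412, 0.0755]
eef_rot: [-2.377, 1.57, 2.923]
force: [-4.6, 1.3, 3.2]
grip_width: 0.0565
```

```bash
python3 g.py
```

```text
t 20.675 p [ 0.4991 -0.1412  0.0755] F [-4.6044  1.3416  3.2001] M [0.3454 1.061  0.3389] w 0.05647553000765198
q deg [-19.8442  19.7933  98.683   -0.0028  61.5426  36.4416] jaw az -56.284446388479616 tilt [-0.0003  0.0001 -1.    ]
```

>>> {"method": "servo_tool", "body": {
  "motion": [0,0,0,1,0,0,0,1.5,0,0,0,1.5]
}}

```text
time_s: 21.05
ee_pos: [0.4991, -0.1412, 0.0755]
eef_rot: [-1.846, 1.57, -2.854]
force: [-4.8, 1.6, 4.5]
grip_width: 0.0568
```

```bash
python3 g.py
```

```text
t 21.05 p [ 0.4991 -0.1412  0.0755] F [-4.7571  1.6463  4.5011] M [0.3537 1.1895 0.9263] w 0.0568274744017919
q deg [-19.8385  19.7966  98.6772  -0.0178  61.5475  37.9423] jaw az -57.772309103265655 tilt [-0.0004 -0.0001 -1.    ]
```

The stop torque is 0.93 N m and z is 0.0755, exactly 3.5 mm below the slot floor, after a 67.5° turn. I'll release, retract and check.

>>> {"method": "servo_tool", "body": {
  "motion": [0,0,0,0,0,0,0,0,0,0,0,0,0,0,0,0,0,0,0,0],
  "gripper": 1
}}

```text
time_s: 21.68
ee_pos: [0.4993, -0.1413, 0.0754]
eef_rot: [0.426, 1.571, -0.582]
force: [0.1, 0.4, 0.9]
grip_width: 0.0938
```

>>> {"method": "servo_tool", "body": {
  "motion": [-2,0,0,0,-8,0,0,0,-18,0,0,0,-35,0,0,0,-55,0,0,0,-70,0,0,0,-78,0,0,0,-80,0,0,0,-80,0,0,0]
}}

```text
time_s: 22.8
ee_pos: [0.4991, -0.1412, 0.155]
eef_rot: [-2.472, 1.57, 2.802]
force: [0.1, 0.5, -0.4]
grip_width: 0.0939
```

```bash
python3 g.py; python3 - <<'E'
from h import *
np.set_printoptions(precision=4,suppress=True)
for n in ['wrist','side','top']:
    c=cam(n,n+'9'); W=pts(c); z=W[...,2]; r=np.hypot(W[...,0]-.4995,W[...,1]+.1413)
    m=(r<.035)&(z>.095)&(z<.112); w=W[m]
    if m.sum()>50: 
        A=np.c_[w[:,:2]-w[:,:2].mean(0),np.ones(len(w))]; s=np.linalg.lstsq(A,w[:,2],rcond=None)[0]
        print(n,m.sum(),np.median(w,0),cv2.minEnclosingCircle((w[:,:2]*1000).astype(np.float32)),'tilt deg',np.degrees(s[:2]))
cv2.imwrite('pics/s9z.png',cv2.resize(cv2.imread('pics/side9.png')[180:380,260:480],None,fx=3,fy=3))
E
```

```text
t 22.8 p [ 0.4991 -0.1412  0.155 ] F [ 0.1161  0.5482 -0.4396] M [-0.038   0.1667 -0.0193] w 0.09388171205168667
q deg [-19.8454  14.5256  94.0406  -0.0003  71.4729  37.9248] jaw az -57.77004334254003 tilt [-0.0006  0.0002 -1.    ]
wrist 3361 [ 0.501  -0.1402  0.104 ] ((499.9568786621094, -141.0825958251953), 29.422800064086914) tilt deg [-0.5527 -0.4157]
side 1115 [ 0.4945 -0.1451  0.1042] ((498.5320129394531, -141.11431884765625), 30.211198806762695) tilt deg [2.8509 2.531 ]
```

View pics/s9z.png

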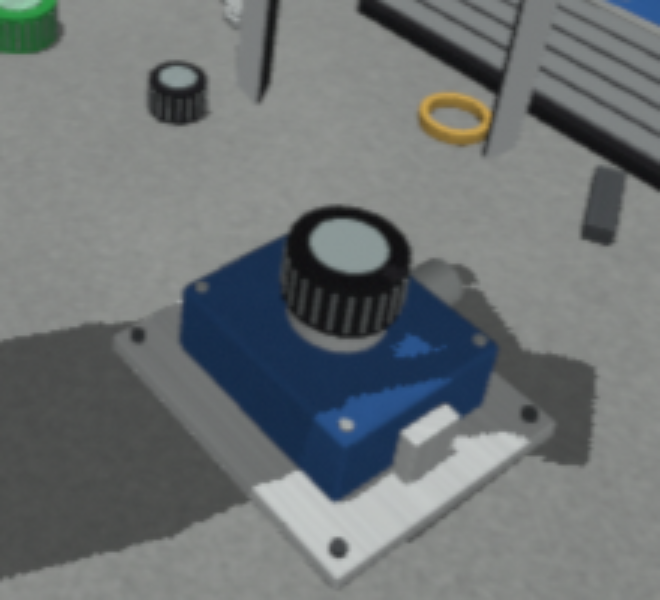

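View pics/wrist9.png

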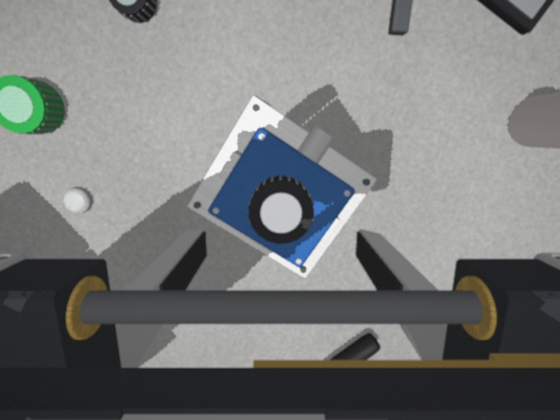

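The cap sits level with its top at 104.0 mm, which is the fully home height. The small cap at (178,90) in the side crop hasn't moved, and the gripper is clear. Handing in.

```bash
python3 -c "
from station import ctrl
print(ctrl.hand_in())"
```

```text
the job is handed in; nothing more can be done
None
```

The large cap is on the lens neck, screwed fully home and released, and the job is handed in. The robot's clock read about 23 s.

**How it went:** I gripped the cap at 25 N between the four green look-alikes and lowered it onto the neck. It dropped straight into the slots with no resistance, so the backward turn wasn't needed. I then turned it about 67.5° clockwise while following the channel down.

**Last checks:**
- **Seating:** the tool came down 3.5 mm from the slot floor, as specified. Torque then rose sharply to about 0.9 N m at the stop. After release the wrist camera put the cap's top at 104.0 mm (104 expected) and centred on the neck within the 2 mm calibration.
- **Forces:** press on the cap stayed at about 6 N or less. A side load of about 5.5 N appeared at the stop. I shifted slightly to relieve it, which helped only a little, and it was gone after release.
- **Surroundings:** in the final picture the small cap is where it stood, and the gripper is clear of everything.

**Disagreements:**
- **Tilt:** the side camera's fit showed 2.5–2.9°, probably because it included the cap's side wall. The wrist camera showed about 0.5°.
- **Top camera:** it gave no usable reading at the end, probably because the gripper was in the way.
- **Stop not retested:** I didn't re-grip the cap to check the stop a second time.

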